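# Lock the blue filter cartridge into the plate reader

### The arm

A 6-joint arm with a two-finger parallel gripper is mounted at the origin on the work surface. World frame = base frame: x ahead of the robot, y to its left, z up, the work surface at z = 0. Lengths are in m, angles in degrees, forces in N, time in s.
With the tool pointing down it reaches from about 0.35 to 0.875 m from the base axis. Payload 4.2 kg.
Tool frame: the origin (TCP) lies on the front face of the gripper's body, between the roots of the fingers; the fingertips stand 70 mm ahead of it and the grasp point (between the pads) lies 51 mm ahead of it; z points along the fingers, y is the line along which they close (so a half turn about z gives the same grasp; the last joint's range is limited). The gripper opens to 87 mm and grips with 3 to 60 N. Pads are 19 mm wide; open, the fingers measure 117 mm over their backs; the gripper's body (75 mm by 190 mm) begins 51 mm behind the grasp point.
Start: joints at [88.155, 22.042, 0.453, 0, -68.411, -14.817], TCP at [0.179, 0.599, 0.292] pointing down, gripper open.
Joint ranges: [-179.83, 179.83], [-69.29, 118.12], [-61.27, 80.66], [-181.25, 117.63], [-171.15, -9.14], [-177.46, 177.46]. Speed limits (degrees/s): [159.86, 159.86, 180, 180, 180, 180].

### API

Orientations are given as a 3x3 rotation matrix whose columns are the frame's x, y, z axes.
In Python, from station import r gives the robot as it stands.
- The arm moves only by the shell command python3 -m pendant 'ROWS' [OPENING]. ROWS is JSON, a list of rows, each a list of 2 entries, a list of its own where there are three numbers: the shift along the tool's x, y, z in mm, then the turn, a rotation vector about the tool's x, y, z in rad. A call has 1 to 10 rows; each row is the pose to reach, as a shift and turn from the pose commanded when the call began, along the tool's axes at that moment; what a row does not reach only later rows make up. A row lasts 1/10 s, in which the tool goes at most 50 mm and 8.59 degrees, less where a joint would pass 70% of its speed; a pose out of reach is approached as far as the arm can. A call with a gripper value outside its range is refused whole. OPENING is the opening, from 0 (shut) to 1 (fully open), set as the call begins (- or left out, the last holds). The fingers move at their own pace and stop on an object; the grip force is fixed at half the most. Time passes only in rows, so rows that repeat a pose let the fingers close. It gives the time, the measured TCP pose, the force, the opening and the grip force at its end, in the units of the state.
- r.sense(): the state, without advancing time (a new reading comes with each control period).
- r.capture(name): name is "scene" or "top"; returns a dict with "frame" (384x512x3 uint8, red, green, blue), "vertical_fov" (degrees; the focal length in pixels is half the picture's height over the tangent of half this angle, whatever the lens; pixels are square), "cx", "cy" (the principal point, pixels), "distortion" ([k1, k2, p1, p2, k3] as OpenCV has them; the pictures are not rectified), "rvec" (rotation vector, rad) and "tvec" (3), from world to camera coordinates, as OpenCV has them. Camera axes: x right, y down, z forward; pixel columns grow to the right and rows downward; lengths in m; the calibration is good to about 2 mm. A picture is of the moment at which its call begins. There is no depth.
- r.finish_job(): hands the job in; it is judged then, once.
The state is a dict: "time_s": time; "joints": joint angles; "joint_velocities": joint speeds; "effort": joint torques, N m; "tcp_pos": TCP position; "ee_rot": TCP orientation; "wrist_force": force on the tool from outside, world axes, zero at the start; "moment": the same for the moment, N m; "gripper_width": opening from 0.0 (shut) to 1.0 (fully open); "gripper_force": force on a finger pad.
Only numpy, scipy, OpenCV 4.12 (cv2) and the standard library are available. Lean on these libraries where they do the work, as an engineer would, in place of code of your own. Each camera call takes 0.05 s, during which the arm holds its last target. There are 200 camera calls.

### The job

On the silver plate reader stand three spring-loaded filter cartridges with bar grips: blue, amber and green, all unlocked. Lock the blue one in its bayonet port: push it well down against its spring, then turn it about a quarter turn clockwise (seen from above) until it stops, and let go so that it springs up into its catch and stays there. Leave the amber and the green cartridge as they are.

Things in the scene. Friction and masses are not known exactly. Their poses are not given: they have to be found in the camera images.
- blue_grip (a point): Point on the vertical turning axis of the blue cartridge, in its grip: an upright bar 48 mm long, 14 thick, 30 high on a round cap (48 mm diameter, 8 thick), which stands on a barrel with two brass lugs in a dark collar 70 mm wide. The point rides with it, 20 mm above the cap's top face, 10 mm below the bar's top. Its x runs along the bar, y across the 14 mm, z up. Cap top: 56 mm above the reader's top.
- blue_push (a joint): How far the blue cartridge is pushed down, m: 0 = standing up on its spring, unlocked; 0.015 = down on its stop. The spring pushes up with about 3.5 N at 0, 12 N fully down. The lugs block turning unless it is pushed down about 9 mm or more first; in the catch it springs back up to 4 mm.
- blue_turn (a joint): How far the blue cartridge is turned clockwise seen from above, rad: 0 = as inserted, 1.40 (80 degrees) = end stop, where the lugs stand under the catch. It turns lightly and stays where it is left. Released at 1.31 or more it springs up into the catch and cannot turn back.
- amber_end (a point): Bystander: unlocked cartridge of the same make in amber, in another port. Ports stand in a row about 110 mm apart, in any order, each at its own yaw, on the reader's flat top 140 mm above the bench. Point in its bar grip near one end, 22 mm along its x from its turning axis (axis at x = -22 mm), 20 mm above its cap.
- green_end (a point): Bystander: unlocked cartridge of the same make in green, in the remaining port. Point in its bar grip near one end, 22 mm along its x from its turning axis (axis at x = -22 mm), 20 mm above its cap.

How it is judged:
By the outcome, as a careful person would: the job done as asked, in the order asked, and still so for the second after the job is handed in, with the robot touching nothing.
It also fails if it takes over 32 s, if anything falls off the work surface, if the arm or the gripper's body presses on something with over 40 N, if the wrist force passes 120 N, or if a joint passes its speed limit or range.

## Working session

There is one attempt and no reset: what is moved stays moved. The work goes in short steps, Python scripts to look and compute and a shell command to move; the robot and the scene stay as the last step left them, time stands still between calls to the robot, and variables do not carry over. Pictures are saved under pics/ and viewed, at most 10 in all, crops included, and the job is handed in when it is done.

```bash
mkdir -p pics && cat > h.py <<'E'
import numpy as np, cv2
from station import r
def grab(n):
    c=r.capture(n); f=c["frame"]; H=f.shape[0]
    fl=H/2/np.tan(np.radians(c["vertical_fov"])/2)
    K=np.array([[fl,0,c["cx"]],[0,fl,c["cy"]],[0,0,1]])
    return f,K,np.array(c["distortion"],float),np.array(c["rvec"],float),np.array(c["tvec"],float)
def ray(cam,px,z):
    f,K,d,rv,tv=cam
    u=cv2.undistortPoints(np.array(px,float).reshape(-1,1,2),K,d).reshape(-1,2)
    R=cv2.Rodrigues(rv)[0]; o=-R.T@tv
    D=np.c_[u,np.ones(len(u))]@R
    return o+D*((z-o[2])/D[:,2])[:,None]
E
python3 - <<'E'
from h import *
for n in("scene","top"):
    c=grab(n); cv2.imwrite(f"pics/{n}0.png",c[0][:,:,::-1]); R=cv2.Rodrigues(c[3])[0]; print(n,-R.T@c[4],R[2],c[1][0,0])
s=r.sense(); print(s["time_s"],s["tcp_pos"],s["ee_rot"],s["gripper_width"])
E
```

```text
scene [1.00746126 0.3414337  0.57865981] [-0.66813176 -0.48438733 -0.56477328] 358.9598388344404
top [0.47247653 0.02353409 0.87048032] [ 0.1617362  -0.0076865  -0.98680409] 441.86668288338905
0.1 [0.17906984 0.59841142 0.29128756] [[ 9.57966187e-01 -2.86880803e-01 -4.34523287e-04]
 [-2.86881110e-01 -9.57964420e-01 -1.84366722e-03]
 [ 1.12654885e-04  1.89082738e-03 -9.99998206e-01]] 0.9965256752579871
```

View pics/scene0.png

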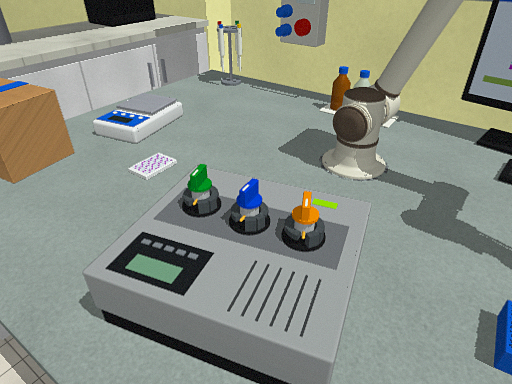

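View pics/top0.png

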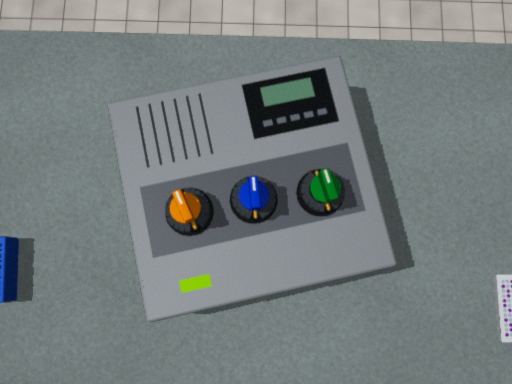

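The blue cartridge stands in the middle port in both views: scene about (249,197), top about (254,197). Amber is to its left in the top view at (186,208), and green is to its right at (325,187). Next I'll look closer at blue to get the bar's axis.

```bash
python3 - <<'E'
from h import *
t=cv2.imread("pics/top0.png")[165:230,150:360]; s=cv2.imread("pics/scene0.png")[155:255,175:335]
a=cv2.resize(t,None,fx=3.8,fy=3.8,interpolation=cv2.INTER_CUBIC); b=cv2.resize(s,None,fx=3.3,fy=3.3,interpolation=cv2.INTER_CUBIC)
o=np.zeros((a.shape[0]+b.shape[0],max(a.shape[1],b.shape[1]),3),np.uint8); o[:a.shape[0],:a.shape[1]]=a; o[a.shape[0]:,:b.shape[1]]=b
cv2.imwrite("pics/crop1.png",o); print(o.shape)
t=cv2.imread("pics/top0.png")
print(t[170:222:3,236:276:3].tolist().__len__())
for y in range(172,224,3): print(y,[tuple(int(v) for v in t[y,x]) for x in range(242,272,4)])
E
```

```text
(577, 798, 3)
18
172 [(98, 92, 87), (99, 93, 88), (95, 89, 85), (101, 92, 90), (98, 91, 89), (97, 91, 86), (97, 91, 85), (99, 94, 88)]
175 [(97, 92, 87), (96, 89, 86), (101, 86, 80), (102, 79, 71), (93, 84, 81), (95, 90, 85), (96, 90, 86), (98, 91, 86)]
178 [(86, 78, 74), (53, 49, 44), (196, 56, 15), (200, 179, 170), (71, 48, 42), (55, 49, 45), (80, 76, 72), (98, 91, 88)]
181 [(61, 57, 50), (106, 49, 37), (199, 57, 15), (203, 197, 189), (98, 25, 0), (63, 46, 39), (58, 54, 49), (64, 60, 55)]
184 [(95, 49, 40), (190, 47, 0), (194, 54, 5), (207, 202, 196), (121, 30, 5), (115, 31, 7), (40, 30, 28), (36, 33, 30)]
187 [(189, 51, 4), (190, 50, 1), (191, 53, 9), (206, 204, 195), (134, 31, 0), (113, 25, 0), (105, 24, 5), (33, 31, 26)]
190 [(192, 52, 6), (193, 50, 2), (191, 48, 0), (196, 145, 134), (143, 33, 1), (114, 26, 0), (115, 27, 1), (39, 36, 32)]
193 [(194, 51, 3), (193, 51, 5), (185, 45, 5), (191, 49, 1), (160, 37, 0), (117, 29, 4), (113, 28, 1), (38, 32, 27)]
196 [(194, 53, 4), (194, 53, 8), (160, 39, 0), (192, 54, 6), (175, 45, 8), (115, 31, 4), (116, 29, 4), (41, 34, 33)]
199 [(195,
[... 351 characters left out ...]
 60, 53), (119, 44, 23), (175, 44, 1), (102, 25, 2), (83, 18, 0), (65, 27, 19), (37, 35, 30), (34, 30, 29)]
211 [(60, 57, 51), (66, 63, 53), (58, 54, 47), (51, 132, 178), (35, 32, 28), (39, 36, 33), (40, 37, 32), (29, 28, 27)]
214 [(60, 56, 51), (58, 54, 49), (52, 47, 43), (44, 141, 191), (28, 28, 26), (62, 55, 49), (58, 50, 46), (11, 8, 9)]
217 [(29, 25, 25), (47, 41, 37), (35, 31, 28), (37, 105, 145), (15, 16, 18), (48, 45, 39), (11, 14, 14), (50, 48, 46)]
220 [(46, 45, 43), (23, 19, 20), (18, 17, 17), (19, 16, 16), (19, 17, 17), (19, 19, 21), (75, 69, 66), (84, 81, 79)]
223 [(103, 99, 93), (92, 87, 83), (60, 58, 56), (57, 54, 52), (78, 74, 71), (100, 94, 87), (103, 97, 93), (101, 94, 91)]
```

View pics/crop1.png

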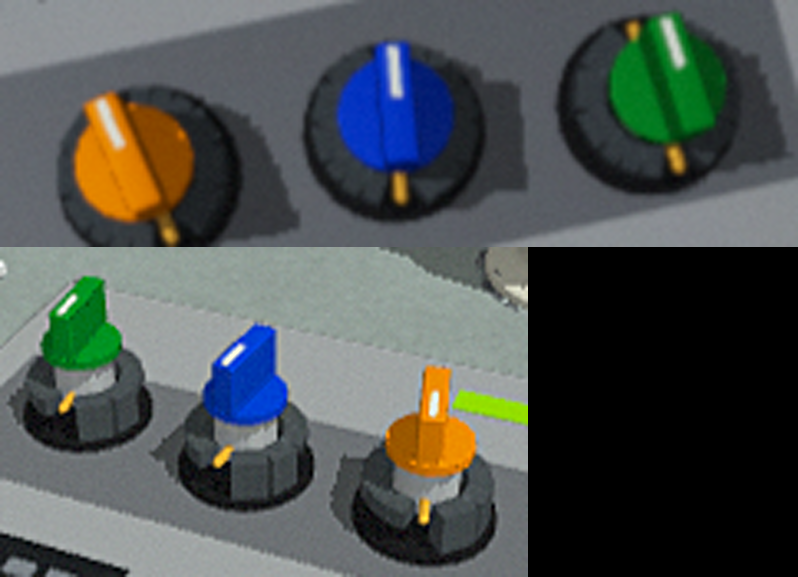

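Blue's bar top face runs nearly straight up the top image, with its white stripe at the upper end. Its corners in the crop are about (376,43), (409,42), (418,163) and (384,167). I'll cast these to z=0.226 and the cap outline to z=0.196, then cross-check with the scene view.

```bash
cat > m.py <<'E'
from h import *
from scipy.spatial.transform import Rotation as Ro
cam=grab("top")
c=np.array([[376,43],[409,42],[418,163],[384,167]])/3.8+[150,165]-.37
P=ray(cam,c,.226)[:,:2]; ctr=P.mean(0)
d=(P[0]+P[1])/2-(P[2]+P[3])/2; yaw=np.degrees(np.arctan2(d[1],d[0]))
print("bar",ctr,"len",np.linalg.norm(d),"wid",np.linalg.norm(P[0]-P[1]),np.linalg.norm(P[2]-P[3]),"yaw",yaw)
f=cam[0].astype(int); m=((f[:,:,2]>80)&(f[:,:,2]>f[:,:,0]*2.5)&(f[:,:,2]>2*f[:,:,1])).astype(np.uint8); m[:, :220]=0; m[:,290:]=0
ys,xs=np.nonzero(m)
cp=[[ (xs[ys==y].min()+xs[ys==y].max())/2, y] for y in range(190,204)]
w=[(xs[ys==y].max()-xs[ys==y].min()+1) for y in range(186,206)]
y0=186+np.argmax(np.convolve(w,np.ones(3),"same")); print("widths",w)
print("cap row-mid centre",ray(cam,[np.mean([q[0] for q in cp]),196],.196))
sc=grab("scene"); Q=ray(sc,np.array([[219,363],[247,366],[275,330],[256,325]])*[1,1]/3.3+[175,155-224/3.3*0]-[0,247/3.3],.226)
print("scene bar pts",Q[:,:2].round(4).tolist())
s=r.sense(); R=np.array(s["ee_rot"]); p=np.array(s["tcp_pos"]); print(s["time_s"],p)
print("tool yaw x",np.degrees(np.arctan2(R[1,0],R[0,0])))
for T in (yaw,yaw+180):
    x=np.array([np.cos(np.radians(T)),np.sin(np.radians(T)),0]); Rt=np.c_[x,np.cross([0,0,-1],x),[0,0,-1]]
    print("shift mm",(R.T@(np.r_[ctr,.36]-p)*1000).round(1),"rv",Ro.from_matrix(R.T@Rt).as_rotvec().round(4))
E
python3 m.py
```

```text
bar [0.57680363 0.01452358] len 0.048354676566204235 wid 0.012917310443439406 0.013241221604250605 yaw 5.1503343324802735
widths [np.int64(26), np.int64(26), np.int64(28), np.int64(28), np.int64(30), np.int64(30), np.int64(30), np.int64(30), np.int64(31), np.int64(30), np.int64(30), np.int64(30), np.int64(30), np.int64(30), np.int64(29), np.int64(28), np.int64(28), np.int64(26), np.int64(24), np.int64(22)]
cap row-mid centre [[0.57512761 0.0148966  0.196     ]]
scene bar pts [[0.5996, 0.015], [0.5932, 0.0288], [0.5556, 0.0202], [0.5576, 0.0086]]
0.2 [0.17908523 0.59850389 0.29156787]
tool yaw x -16.665273425428808
shift mm [548.5 445.5 -67.7] rv [ 1.400e-03  1.000e-04 -3.808e-01]
shift mm [548.5 445.5 -67.7] rv [ 2.0000e-04 -2.0000e-03  2.7608e+00]
```

The bar measures 48.4 x 13 mm, which matches the given size. The cap centre and scene view agree to 2–4 mm. The fingertips start below bar-top height, so I'll lift first and then travel.

```bash
python3 -m pendant '[[[0,0,-40],[0,0,0]],[[0,0,-68],[0,0,0]],[[42,34,-68],[0,0,-0.05]],[[548,445,-68],[0,0,-0.38]],[[548,445,-68],[0,0,-0.38]],[[548,445,-68],[0,0,-0.38]],[[548,445,-68],[0,0,-0.38]],[[548,445,-68],[0,0,-0.38]],[[548,445,-68],[0,0,-0.38]],[[548,445,-68],[0,0,-0.38]]]' 1
cat > d.py <<'E'
import sys
from h import *
from scipy.spatial.transform import Rotation as Ro
x,y,z,yaw=map(float,sys.argv[1:5])
s=r.sense(); R=np.array(s["ee_rot"]); p=np.array(s["tcp_pos"]); a=np.radians(yaw)
X=np.array([np.cos(a),np.sin(a),0]); Rt=np.c_[X,np.cross([0,0,-1],X),[0,0,-1]]
print(s["time_s"],p.round(4),np.round(s["joints"],1),"shift",(R.T@(np.array([x,y,z])-p)*1000).round(1),"rv",Ro.from_matrix(R.T@Rt).as_rotvec().round(3))
E
python3 d.py .5765 .015 .36 5.15
```

```text
time_s: 1.2
tcp_pos: [0.4049, 0.2662, 0.3604]
ee_rot: [[0.996, 0.09, 0.0], [0.09, -0.996, 0.0], [0.0, -0.0, -1.0]]
wrist_force: [1.4, 1.7, 0.0]
gripper_width: 0.999
gripper_force: 0.0
1.2 [0.4049 0.2662 0.3604] [ 52.6   5.6 -11.8  -0.  -72.6  42.6] shift [148.4 265.6   0.4] rv [-0. -0. -0.]
```

```bash
python3 -m pendant '[[[148,266,0],[0,0,0]],[[148,266,0],[0,0,0]],[[148,266,0],[0,0,0]],[[148,266,0],[0,0,0]],[[148,266,0],[0,0,0]],[[148,266,0],[0,0,0]],[[148,266,0],[0,0,0]],[[148,266,0],[0,0,0]],[[148,266,0],[0,0,0]]]' 1
python3 d.py .5765 .015 .269 5.15
```

```text
time_s: 2.1
tcp_pos: [0.5751, 0.0169, 0.3601]
ee_rot: [[0.996, 0.089, -0.001], [0.089, -0.996, 0.0], [-0.001, -0.0, -1.0]]
wrist_force: [0.7, 0.3, 0.2]
gripper_width: 0.996
gripper_force: 0.0
2.1 [0.5751 0.0169 0.3601] [ 17.8  14.9  -0.1  -0.  -75.   77.3] shift [ 1.3  2.  91.1] rv [-0.     0.001 -0.   ]
```

```bash
python3 -m pendant '[[[0,0,30],[0,0,0]],[[0,0,58],[0,0,0]],[[0,0,58],[0,0,0]],[[0,0,58],[0,0,0]]]' 1
python3 d.py .5765 .015 .269 5.15
python3 - <<'E'
from h import *
o=[cv2.resize(f[a:a+130,b:b+180],None,fx=2.2,fy=2.2,interpolation=cv2.INTER_CUBIC) for f,a,b in ((grab("scene")[0],120,160),(grab("top")[0],130,160))]
cv2.imwrite("pics/c2.png",np.hstack(o)[:,:,::-1])
E
```

```text
time_s: 2.5
tcp_pos: [0.5754, 0.0175, 0.3032]
ee_rot: [[0.996, 0.092, 0.001], [0.092, -0.996, -0.001], [0.001, 0.001, -1.0]]
wrist_force: [-1.2, 0.1, 0.5]
gripper_width: 1.002
gripper_force: 0.0
2.5 [0.5754 0.0175 0.3032] [ 17.9  16.8  -5.7   0.1 -67.4  77.4] shift [ 0.9  2.6 34.2] rv [ 0.001 -0.001  0.002]
```

View pics/c2.png

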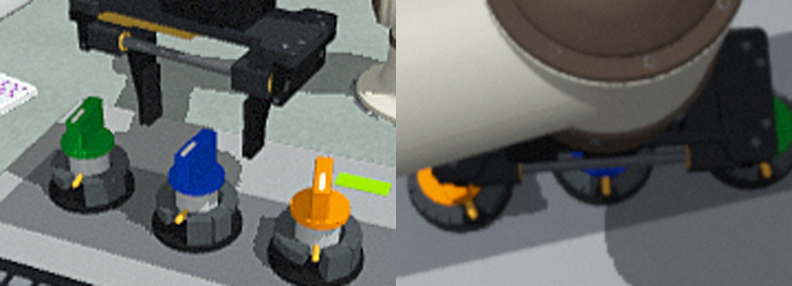

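The open fingers straddle blue's bar: the tips in the scene crop are at (148,125) and (255,155), and the bar top is at about (203,138). Amber and green are clear. I'll descend and close.

```bash
python3 -m pendant '[[[0.5,1.5,15],[0,0,0]],[[0.5,1.5,35],[0,0,0]],[[0.5,1.5,35],[0,0,0]],[[0.5,1.5,35],[0,0,0]]]' 1
python3 -m pendant '[[[0,0,0],[0,0,0]],[[0,0,0],[0,0,0]],[[0,0,0],[0,0,0]],[[0,0,0],[0,0,0]],[[0,0,0],[0,0,0]],[[0,0,0],[0,0,0]],[[0,0,0],[0,0,0]],[[0,0,0],[0,0,0]],[[0,0,0],[0,0,0]],[[0,0,0],[0,0,0]]]' 0
python3 d.py .5765 .015 .268 5.15; python3 -c "
from h import r;print(r.sense()['moment'])"
```

```text
time_s: 3.0
tcp_pos: [0.5767, 0.0152, 0.2687]
ee_rot: [[0.996, 0.09, 0.002], [0.09, -0.996, -0.0], [0.002, 0.0, -1.0]]
wrist_force: [0.2, 0.7, 0.1]
gripper_width: 0.999
gripper_force: 0.0
time_s: 4.0
tcp_pos: [0.5761, 0.0148, 0.2673]
ee_rot: [[0.996, 0.089, -0.0], [0.089, -0.996, -0.001], [-0.0, 0.001, -1.0]]
wrist_force: [-0.2, -5.8, 0.5]
gripper_width: 0.175
gripper_force: 3.1
4.0 [0.5761 0.0148 0.2673] [ 17.6  18.4  -8.8   0.  -62.9  77.5] shift [ 0.4 -0.2 -0.7] rv [ 0.001  0.    -0.   ]
[-1.79397865 -0.08001149  0.03730037]
```

```bash
python3 -m pendant '[[[0,0,0],[0,0,0]],[[0,0,0],[0,0,0]],[[0,0,0],[0,0,0]],[[0,0,0],[0,0,0]]]'
```

```text
time_s: 4.4
tcp_pos: [0.5761, 0.0142, 0.2673]
ee_rot: [[0.996, 0.089, -0.0], [0.089, -0.996, -0.001], [-0.001, 0.001, -1.0]]
wrist_force: [1.2, -5.4, -0.5]
gripper_width: 0.159
gripper_force: 30.0
```

The bar is gripped at 13.8 mm with 30 N. Now I'll push down, easing about 1 mm toward -y to relieve the side load.

```bash
python3 -m pendant '[[[0,1,4],[0,0,0]],[[0,1,8],[0,0,0]],[[0,1,12],[0,0,0]],[[0,1,14],[0,0,0]],[[0,1,14],[0,0,0]],[[0,1,14],[0,0,0]],[[0,1,14],[0,0,0]]]'; python3 -c "
from h import r;print(r.sense()['moment'])"
```

```text
time_s: 5.1
tcp_pos: [0.5762, 0.014, 0.2555]
ee_rot: [[0.996, 0.09, 0.001], [0.09, -0.996, -0.0], [0.001, 0.0, -1.0]]
wrist_force: [-4.7, -2.6, 10.5]
gripper_width: 0.153
gripper_force: 30.0
[-0.62920165  1.274782    0.02069371]
```

```bash
python3 -m pendant '[[[-0.5,0.3,1],[0,0,0]],[[-0.5,0.3,2],[0,0,0]],[[-0.5,0.3,2],[0,0,0.1]],[[-0.5,0.3,2],[0,0,0.2]],[[-0.5,0.3,2],[0,0,0.3]],[[-0.5,0.3,2],[0,0,0.4]],[[-0.5,0.3,2],[0,0,0.4]]]'; python3 -c "
from h import r;s=r.sense();print(s['moment'],s['joints'])"
```

```text
time_s: 5.8
tcp_pos: [0.5761, 0.0141, 0.2539]
ee_rot: [[0.952, -0.307, 0.003], [-0.307, -0.952, 0.001], [0.003, -0.001, -1.0]]
wrist_force: [-4.0, -0.9, 11.3]
gripper_width: 0.155
gripper_force: 30.0
[-0.1567379   1.24868514  0.03123332] [ 1.75083939e+01  1.89918019e+01 -9.95843209e+00  1.96262750e-02
 -6.08806119e+01  5.46255893e+01]
```

It turns freely with almost no moment about z. I'll continue to the stop.

```bash
python3 -m pendant '[[[0,0,0],[0,0,0.12]],[[0,0,0],[0,0,0.24]],[[0,0,0],[0,0,0.36]],[[0,0,0],[0,0,0.48]],[[0,0,0],[0,0,0.6]],[[0,0,0],[0,0,0.72]],[[0,0,0],[0,0,0.84]],[[0,0,0],[0,0,0.94]],[[0,0,0],[0,0,0.99]],[[0,0,0],[0,0,0.99]]]'; python3 -c "
from h import *;s=r.sense();R=s['ee_rot'];print(s['moment'],np.degrees(np.arctan2(R[1][0],R[0][0])))"
```

```text
time_s: 6.8
tcp_pos: [0.5766, 0.0145, 0.2541]
ee_rot: [[0.268, -0.963, 0.004], [-0.963, -0.268, 0.001], [0.0, -0.004, -1.0]]
wrist_force: [-3.6, -0.3, 11.3]
gripper_width: 0.163
gripper_force: 30.0
[0.16566946 1.00557185 0.2231295 ] -74.45552900951085
```

```bash
python3 -m pendant '[[[0,0,0],[0,0,0.03]],[[0,0,0],[0,0,0.05]],[[0,0,0],[0,0,0.05]],[[0,0,0],[0,0,0.05]]]'; python3 -c "
from h import *;s=r.sense();R=s['ee_rot'];print(s['moment'],np.degrees(np.arctan2(R[1][0],R[0][0])))"
```

```text
time_s: 7.2
tcp_pos: [0.5766, 0.0144, 0.2541]
ee_rot: [[0.222, -0.975, 0.004], [-0.975, -0.222, 0.0], [0.001, -0.004, -1.0]]
wrist_force: [-2.6, 0.1, 11.6]
gripper_width: 0.158
gripper_force: 30.0
[0.03699507 0.96096735 0.68746702] -77.15941764431354
```

The moment is climbing (0.22 to 0.69 N m), so it's at the stop. Letting go.

```bash
python3 -m pendant '[[[0,0,0],[0,0,0]],[[0,0,0],[0,0,0]],[[0,0,0],[0,0,0]],[[0,0,0],[0,0,0]],[[0,0,0],[0,0,0]],[[0,0,0],[0,0,0]],[[0,0,0],[0,0,0]],[[0,0,0],[0,0,0]],[[0,0,0],[0,0,0]],[[0,0,0],[0,0,0]]]' 1
python3 -m pendant '[[[0,0,-15],[0,0,0]],[[0,0,-50],[0,0,0]],[[0,0,-100],[0,0,0]],[[0,0,-120],[0,0,0]],[[-50,0,-120],[0,0,0]],[[-100,0,-120],[0,0,0]],[[-150,0,-120],[0,0,0]],[[-200,0,-120],[0,0,0]],[[-200,0,-120],[0,0,0]],[[-200,0,-120],[0,0,0]]]'
python3 - <<'E'
from h import *
o=[cv2.resize(f[a:a+130,b:b+180],None,fx=2.2,fy=2.2,interpolation=cv2.INTER_CUBIC) for f,a,b in ((grab("scene")[0],140,160),(grab("top")[0],130,160))]
cv2.imwrite("pics/c3.png",np.hstack(o)[:,:,::-1])
E
```

```text
time_s: 8.2
tcp_pos: [0.5751, 0.0138, 0.2503]
ee_rot: [[0.218, -0.976, -0.002], [-0.976, -0.218, 0.0], [-0.001, 0.002, -1.0]]
wrist_force: [1.0, -0.6, -0.6]
gripper_width: 0.962
gripper_force: 0.0
time_s: 9.2
tcp_pos: [0.5315, 0.21, 0.3704]
ee_rot: [[0.221, -0.975, -0.002], [-0.975, -0.221, -0.001], [0.0, 0.002, -1.0]]
wrist_force: [1.2, -1.0, -0.6]
gripper_width: 1.004
gripper_force: 0.0
```

View pics/c3.png

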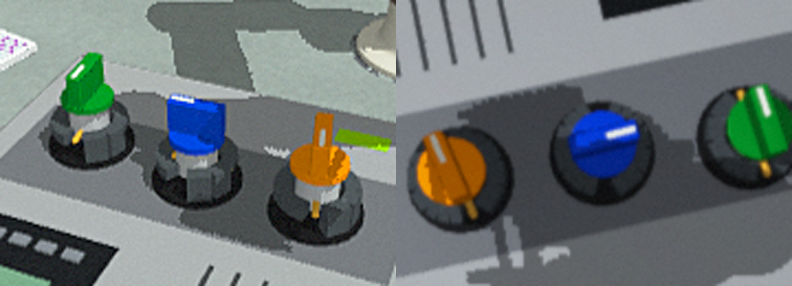

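Blue's bar now lies across, with its stripe pointing right at (621,131) in the top crop, and it sits lower. Amber and green look unchanged. I'll check the turn angle and height numerically from the stripe, before and after.

```bash
python3 - <<'E'
from h import *
T,S=grab("top"),grab("scene")
def stripe(f,x0,x1,y0,y1):
    g=np.clip(f[y0:y1,x0:x1].astype(float).min(2)-110,0,60); n,l,st,_=cv2.connectedComponentsWithStats((g>10).astype(np.uint8)); k=1+st[1:,4].argmax(); m=l==k
    ys,xs=np.nonzero(m); w=g[m]; P=np.c_[xs+x0,ys+y0]; c=(P*w[:,None]).sum(0)/w.sum()
    v=np.linalg.eigh(np.cov(P.T,aweights=w))[1][:,1]; return c,v,m.sum()
for tag,t,s in(("before",cv2.imread("pics/top0.png")[:,:,::-1],cv2.imread("pics/scene0.png")[:,:,::-1]),("after",T[0],S[0])):
    c,v,n=stripe(t,236,272,170,212); cs,_,ns=stripe(s,232,266,174,205)
    a=ray(T,[c-5*v,c+5*v],.225); d=a[1]-a[0]
    A,B=[(ray(q,[p],0)[0],ray(q,[p],.3)[0]) for q,p in((T,c),(S,cs))]
    u,w=A[1]-A[0],B[1]-B[0]; k=np.linalg.lstsq(np.c_[u,-w],B[0]-A[0],rcond=None)[0]
    print(tag,c,cs,n,ns,"yaw",np.degrees(np.arctan2(d[1],d[0])),"pt",((A[0]+k[0]*u)+(B[0]+k[1]*w))/2)
E
```

```text
before [253.359375 183.109375] [247.63206804 183.97245385] 37 514 yaw -173.26951470125425 pt [0.58743347 0.01743827 0.23366998]
after [261.89572081 189.61985875] [246.42102127 180.05124233] 44 300 yaw 107.19279392450683 pt [0.57755633 0.00574725 0.23260605]
```

```bash
python3 - <<'E'
from h import *
a=cv2.imread("pics/scene0.png")[:,:,::-1]; S=grab("scene"); T=grab("top")
def bot(f,x0,x1,y0,y1,c):
    f=f[y0:y1,x0:x1].astype(int); o=[k for k in range(3) if k!=c]
    m=(f[:,:,c]>60)&(f[:,:,c]>1.6*f[:,:,o].max(2)); ys,xs=np.nonzero(m); return xs.min()+x0,xs.max()+x0,ys.min()+y0,ys.max()+y0
for f in(a,S[0]): print("blue",bot(f,228,272,172,225,2),"green",bot(f,180,225,160,210,1))
R,_=cv2.Rodrigues(S[3])
for h in(.188,.184,.173): print(h,cv2.projectPoints(np.array([[.576+.024*np.cos(t),.0145+.024*np.sin(t),h] for t in np.linspace(0,6.28,60)]),S[3],S[4],S[1],S[2])[0][:,0,1].max())
E
```

```text
blue (np.int64(236), np.int64(261), np.int64(178), np.int64(208)) green (np.int64(188), np.int64(211), np.int64(164), np.int64(191))
blue (np.int64(236), np.int64(262), np.int64(183), np.int64(210)) green (np.int64(188), np.int64(211), np.int64(164), np.int64(191))
0.188 209.0124328549901
0.184 210.77767344080283
0.173 215.56930150446527
```

Blue's cap edge dropped 2 px, which matches 4 mm down in the catch. Its turn is about 79.5°, and green's outline is unchanged. Handing in.

```bash
python3 -c "
from h import r;print(r.finish_job())"
```

```text
the job is handed in; nothing more can be done
None
```

The blue cartridge is locked: it turned about 80° clockwise to its stop and sprang up to about 4 mm down in its catch; amber and green were left alone, and I handed the job in with the arm clear, at about 10 s.

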